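Fit the spindle in the tape-roll holder

ROBOT

A 6-joint arm with a two-finger parallel gripper is mounted at the origin on the work surface. World frame = base frame: x ahead of the robot, y to its left, z up, the work surface at z = 0. Lengths are in mm, angles in rad, forces in N, time in s.
With the tool pointing down it reaches from about 350 to 875 mm from the base axis. Payload 4.2 kg.
Tool frame: the origin (TCP) lies midway between the tips of the shut fingers; the grasp point (between the pads) lies 19 mm behind it; z points along the fingers, y is the line along which they close (so a half turn about z gives the same grasp; the last joint's range is limited). The gripper opens to 85 mm and grips with 20 to 120 N. Pads are 22 mm wide; open, the fingers measure 114 mm over their backs; the gripper's body (76 mm by 85 mm) begins 54 mm behind the grasp point. The pads swing forward as they close: fully open they stand 13 mm farther back than shut.
Start: joints at [1.557, 0.385, 0.008, 0, -1.194, -0.259], TCP at [168.361, 601.875, 231.312] pointing down, gripper open.
Joint ranges: [-3.14, 3.14], [-1.21, 2.06], [-1.07, 1.41], [-3.16, 2.05], [-2.99, -0.16], [-3.1, 3.1]. Speed limits (rad/s): [2.79, 2.79, 3.14, 3.14, 3.14, 3.14].

INTERFACE

Orientations are given as a unit quaternion [x, y, z, w].
In Python, from bench import read_state, get_image, job_done gives the robot as it stands.
- The arm moves only by the shell command python3 -m jog 'ROWS'. ROWS is JSON, a list of rows, each a list of 3 entries, a list of its own where there are three numbers: the shift along the world's x, y, z scaled (see below), then the turn, a rotation vector about the world's x, y, z scaled (see below), then the gripper's target within -1 to 1 (shut at 1, half-way at 0, fully open at -1). In form: [[[x, y, z], [wx, wy, wz], claw], ...]. A call has 1 to 20 rows; each row is the pose to reach, as a shift and turn from the pose commanded when the call began; what a row does not reach only later rows make up. The controller multiplies each number of a shift by 10 cm and each number of a turn by 120 degrees. A row lasts 1/10 s, in which the tool goes at most 50 mm and 8.59 degrees, less where a joint would pass 70% of its speed; a pose out of reach is approached as far as the arm can. A call with a number of a shift or a turn outside -1 to 1 is refused whole. A call with a gripper value outside its range is refused whole. The fingers move at their own pace and stop on an object; the grip force is fixed at half the most. Time passes only in rows, so rows that repeat a pose let the fingers close. It gives the time, the measured TCP pose, the force, the opening and the grip force at its end, in the units of the state.
- read_state(): the state, without advancing time (a new reading comes with each control period).
- get_image(name): name is "scene" or "top"; returns a dict with "frame" (420x560x3 uint8, red, green, blue), "range_z" (420x560 float32, mm along the optical axis (not along the pixel's ray), 0 where there is no reading), "fx", "fy", "cx", "cy" (pixels), "R" (3x3) and "t" (3): a world point X has camera coordinates R X + t. Camera axes: x right, y down, z forward; pixel columns grow to the right and rows downward; lengths in mm; the calibration is good to about 2 mm. A picture is of the moment at which its call begins.
- job_done(): hands the job in; it is judged then, once.
The state is a dict: "clock": time; "joints": joint angles; "joint_vel": joint speeds; "joint_efforts": joint torques, N m; "position": TCP position; "ee_rot": TCP orientation; "contact_force": force on the tool from outside, world axes, zero at the start; "wrist_torque": the same for the moment, N m; "gripper_width": finger opening in mm; "grasp_force": force on a finger pad.
Only numpy, scipy, OpenCV 4.12 (cv2) and the standard library are available. Lean on these libraries where they do the work, as an engineer would, in place of code of your own. Each camera call takes 0.05 s, during which the arm holds its last target. There are 200 camera calls.

TASK

A roll of packing tape lies in one of the two grey roll holders, but its spindle is still in the rack. Take the long wooden spindle (round grip) out of the white rack and put it down through the hole in the holder's top flange and through the roll's core, until its collar rests flat on the flange, then let go. Leave the short, square-headed spindle in its place in the rack.

Things in the scene. Friction and masses are not known exactly. Their poses are not given: they have to be found in the camera images.
- spindle: Long wooden spindle, upright in one of the rack's two holes (either one). Origin: centre of its collar's underside, z up. Below: stem 14 mm thick, 70 mm long, tapered tip. Above: round collar 50 mm across, 6 mm thick, then a round grip 22 mm thick, from 6 to 56 mm above the origin. About 90 g. Fixed white rack, 70 x 190 mm, collars rest on its top 85 mm above the table.
- short_spindle: The other wooden spindle, in the rack's other hole, 110 mm from the first; too short for this job. Stem 14 mm thick, 35 mm long; collar 40 mm across; square head 32 mm wide, its top 28 mm above the origin. Origin: centre of its collar's underside, z up.
- holder_hole (a point): Centre of the 32 mm round hole at the upper face of the top flange (76 mm above the table) of the fixed grey holder that has the roll in it; z up. Holder: C-shaped, base plate 120 x 110 x 12 mm, web on its -x edge, flange 54 mm wide, 8 mm thick over the roll; a second 32 mm hole in the base right below. A like holder elsewhere is empty.
- roll: Roll of tan packing tape lying flat on the holder's base plate under the flange, loose by a few mm: 90 mm across, 48 mm tall, core hole 40 mm across, right below the flange's hole. Origin: centre of its underside, z up.
Things that resemble listed ones, but are neither listed nor needed, are in the scene too. Several things have the shape of the roll; the one meant has the colours described above.

How it is judged (in metres and radians):
At the end, for the whole second after the job is handed in: The spindle is through the flange and the core: collar underside within 6 mm of the flange top, axis within 14 mm of the hole's centre and 20 mm of the roll's, tilt under 10 degrees, at rest; roll in the holder (underside below 30 mm), short spindle within 20 mm of its start (horizontal distance between spindle and holder_hole below 0.014 m and z of spindle in the frame of holder_hole between -0.006 and 0.006 m and angle between spindle's own z axis and vertical below 0.17 rad and horizontal distance between spindle and roll below 0.02 m and height (world z) of roll below 0.03 m and linear speed of spindle below 0.02 m/s and distance of short_spindle from where it was at the start of the episode below 0.02 m); the robot touches nothing.
It fails at once if the short spindle is taken out of the rack or moved more than 30 mm (distance of short_spindle from where it was at the start of the episode above 0.03 m).
It also fails if it takes over 48 s, if anything falls off the work surface, if the arm or the gripper's body presses on something with over 40 N, if the wrist force passes 120 N, or if a joint passes its speed limit or range.

## Working session

There is one attempt and no reset: what is moved stays moved. The work goes in short steps, Python scripts to look and compute and a shell command to move; the robot and the scene stay as the last step left them, time stands still between calls to the robot, and variables do not carry over. Pictures are saved under pics/ and viewed, at most 10 in all, crops included, and the job is handed in when it is done.

```bash
mkdir -p pics; cat > h.py <<'E'
import numpy as np,cv2
from bench import *
def cloud(im):
    z=im["range_z"]; v,u=np.mgrid[:z.shape[0],:z.shape[1]]
    c=np.stack([(u-im["cx"])/im["fx"]*z,(v-im["cy"])/im["fy"]*z,z],-1)
    p=(c-np.array(im["t"]))@np.array(im["R"]); p[z==0]=np.nan
    return p
E
python3 - <<'E'
from h import *
for n in("top","scene"):
    im=get_image(n); cv2.imwrite(f"pics/{n}0.png",im["frame"][...,::-1]); np.savez(f"{n}0.npz",p=cloud(im),f=im["frame"])
s=read_state(); print(s["clock"],s["position"],s["ee_rot"],s["gripper_width"])
E
```

```text
0.1 [168.25679898 601.39718561 230.33103136] [ 9.90697452e-01 -1.36079437e-01 -8.06837833e-05  9.68719019e-04] 85.22654475454227
```

View pics/top0.png

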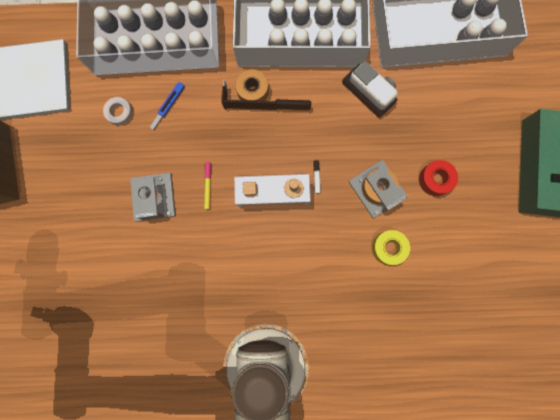

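View pics/scene0.png

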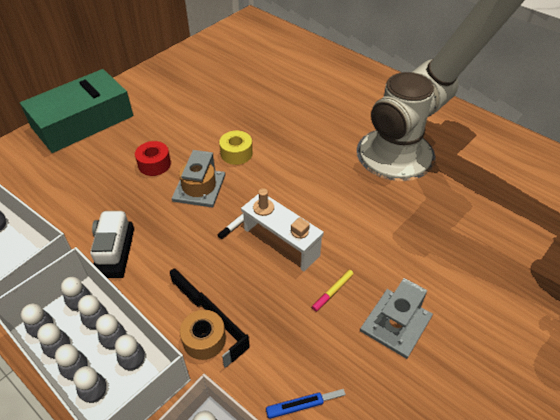

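The top view shows the rack at about (272,189). The long spindle is at (294,187) and the square-headed one at (249,189). The holder with the tan roll is at (380,187), turned, and the empty holder is at (152,197). Next I'll measure these.

```bash
python3 - <<'E'
from h import *
for n in("top","scene"):
    d=np.load(n+"0.npz"); p=d["p"]; f=d["f"].astype(int)
    X,Y,Z=p[...,0],p[...,1],p[...,2]
    if n=="top":
        for uv in((294,187),(249,189),(380,187),(265,360),(272,189)): print(uv,p[uv[1],uv[0]].round(0))
        c=p[187,294]; h=p[187,380]; np.save("c.npy",[c,h])
    near=lambda q,r:np.hypot(X-q[0],Y-q[1])<r
    def rep(l,m):
        q=p[m]; print(n,l,len(q)); 
        if len(q): print("  mean",q.mean(0).round(1),"mid",((q.min(0)+q.max(0))/2).round(1),"ext",np.ptp(q,axis=0).round(1),"minAreaRect",cv2.minAreaRect(q[:,:2].astype(np.float32)))
    rep("grip",near(c,45)&(Z>100)&(Z<150))
    rep("griptop",near(c,45)&(Z>134)&(Z<150))
    rep("collar",near(c,45)&(Z>87.5)&(Z<96))
    rep("rack",near(c,170)&(Z>78)&(Z<88))
    rep("flange",near(h,70)&(Z>71)&(Z<83))
    rep("base",near(h,100)&(Z>8)&(Z<16))
    rep("roll",near(h,70)&(Z>52)&(Z<66))
d=np.load("top0.npz");f=d["f"][150:225,335:420];cv2.imwrite("pics/hold.png",cv2.resize(f,None,fx=7,fy=7,interpolation=2)[...,::-1])
E
```

```text
(294, 187) [442. -86. 140.]
(249, 189) [446.  25. 110.]
(380, 187) [ 462. -324.   -2.]
(265, 360) [ 62. -12. 217.]
(272, 189) [449. -31.  85.]
top grip 85
  mean [446.7 -84.5 133.9] mid [449.2 -84.1 123. ] ext [21.3 19.6 44.4] minAreaRect ((449.1412353515625, -84.01901245117188), (21.33556365966797, 19.51259422302246), 0.7894262671470642)
top griptop 63
  mean [448.7 -84.6 139.8] mid [449.7 -84.  140. ] ext [20.2 19.4 10.6] minAreaRect ((448.7900085449219, -84.64102172851562), (19.267303466796875, 20.000783920288086), 60.356781005859375)
top collar 210
  mean [446.2 -86.   90.2] mid [448.8 -84.5  91.6] ext [67.  71.   8.1] minAreaRect ((449.15850830078125, -84.56134796142578), (70.67459869384766, 66.9346923828125), 88.23636627197266)
top rack 1548
  mean [447.9 -27.6  83.9] mid [448.9 -29.7  83.1] ext [ 71.9 190.5   9.9] minAreaRect ((448.921630859375, -29.745506286621094), (70.95085906982422, 190.33306884765625), 0.5385484099388123)
top flange 711
  mean [ 443.5 -320.1   75.4] mid [ 446.5 -318.6   76.3] ext [107.   93.5  10.3] minAreaRect ((445.0103454589844, -319.1744079589844), (9
[... 1222 characters left out ...]
2), (74.64268493652344, 193.50791931152344), 0.7365376949310303)
scene flange 564
  mean [ 447.6 -317.2   77.3] mid [ 447.5 -317.5   76.8] ext [110.2  93.4  11.6] minAreaRect ((447.23699951171875, -318.2552490234375), (106.9979476928711, 55.595218658447266), 30.097553253173828)
scene base 534
  mean [ 471.7 -288.8   12.9] mid [ 455.6 -299.5   12. ] ext [157.4 129.4   8. ] minAreaRect ((463.1909484863281, -308.68218994140625), (143.19332885742188, 111.97055053710938), 29.766639709472656)
scene roll 369
  mean [ 461.8 -299.2   60.2] mid [ 448.  -312.2   59.1] ext [112.   91.6  13.8] minAreaRect ((455.7383728027344, -313.2962951660156), (94.14176940917969, 87.53202819824219), 49.09667205810547)
```

View pics/hold.png

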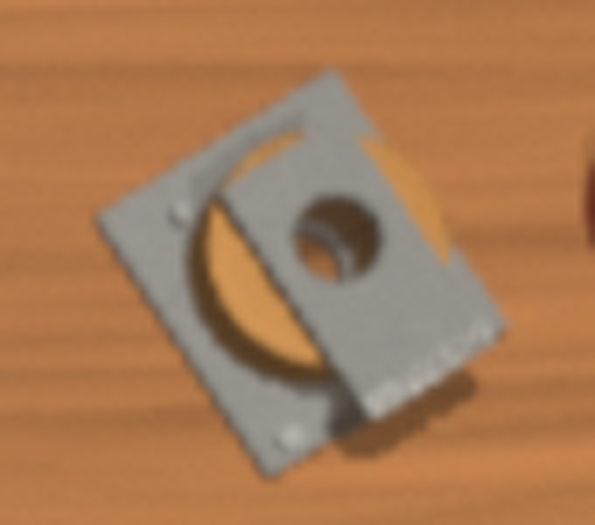

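The holder's hole shows at about crop (338,238), which is full-image (383,183.5). I'll compute its position and start the approach at the current height and yaw.

```bash
python3 - <<'E'
from h import *
im=get_image("top"); R,t=np.array(im["R"]),np.array(im["t"]); C=-R.T@t
f=im["frame"][150:225,335:420].astype(np.float32)
g=cv2.resize(cv2.GaussianBlur(f,(0,0),.6),None,fx=8,fy=8,interpolation=2)
def pt(u,v,z):
    d=R.T@np.array([(u-im["cx"])/im["fx"],(v-im["cy"])/im["fy"],1]); return C+d*(z-C[2])/d[2]
print(pt(338/7+335-.43,238/7+150-.43,76), C)
# grey flange has R~B ; hole: brownish/dark
m=((g[...,0]-g[...,2]>15)|(g.mean(2)<105)).astype(np.uint8)
for c in cv2.findContours(m,cv2.RETR_LIST,cv2.CHAIN_APPROX_NONE)[0]:
    (u,v),r=cv2.minEnclosingCircle(c)
    if 20<r<80: print(u,v,r,pt(u/8+335-.44,v/8+150-.44,76))
E
python3 -m jog '[[[1,-1,0],[0,0,0],-1],[[1,-1,0],[0,0,0],-1],[[1,-1,0],[0,0,0],-1]]'
python3 -m jog '[[[1,-1,0],[0,0,0],-1],[[1,-1,0],[0,0,0],-1],[[1,-1,0],[0,0,0],-1]]'
```

```text
[ 456.29286912 -313.97610594   76.        ] [ 251.33448249  -64.58011389 1155.79674969]
383.3143005371094 275.72857666015625 54.637603759765625 [ 455.13974824 -312.9331584    76.        ]
clock: 0.45
position: [269.2, 500.1, 230.9]
ee_rot: [0.991, -0.136, -0.0, 0.001]
contact_force: [0.4, 0.4, -0.4]
gripper_width: 85.2
grasp_force: 0.0
clock: 0.75
position: [369.5, 399.8, 231.2]
ee_rot: [0.991, -0.136, -0.0, 0.0]
contact_force: [1.0, 1.0, 0.5]
gripper_width: 85.5
grasp_force: 0.0
```

```bash
python3 -m jog '[[[0.8,-1,0],[0,0,0],-1],[[0.8,-1,0],[0,0,0],-1],[[0.8,-1,0],[0,0,0],-1]]' >/dev/null
python3 -m jog '[[[0,-1,0],[0,0,0],-1],[[0,-1,0],[0,0,0],-1]]' >/dev/null
python3 -m jog '[[[0,-1,0],[0,0,0],-1],[[0,-1,0],[0,0,0],-1]]' >/dev/null
python3 -m jog '[[[0,-1,0],[0,0,0],-1],[[0,-1,0],[0,0,0],-1]]' >/dev/null
python3 -m jog '[[[0,-0.84,0],[0,0,0],-1],[[0,-0.84,0],[0,0,0],-1],[[0,-0.84,0],[0,0,0],-1],[[0,-0.84,0],[0,0,0],-1],[[0,-0.84,0],[0,0,0],-1]]'
```

```text
clock: 2.15
position: [448.3, -81.6, 231.2]
ee_rot: [0.991, -0.136, -0.0, -0.0]
contact_force: [0.3, 0.1, -0.3]
gripper_width: 85.2
grasp_force: 0.0
```

```bash
python3 -m jog '[[[0.015,-0.025,-0.3],[0,0,0],-1],[[0.015,-0.025,-0.6],[0,0,0],-1],[[0.015,-0.025,-0.9],[0,0,0],-1],[[0.015,-0.025,-0.9],[0,0,0],-1]]'
python3 -m jog '[[[0,0,-0.15],[0,0,0],-1],[[0,0,-0.3],[0,0,0],-1],[[0,0,-0.37],[0,0,0],-1],[[0,0,-0.37],[0,0,0],-1],[[0,0,-0.37],[0,0,0],-1]]'
python3 - <<'E'
from h import *
im=get_image("scene"); cv2.imwrite("pics/s1.png",cv2.resize(im["frame"][130:290,160:380],None,fx=3,fy=3)[...,::-1])
E
```

```text
clock: 2.55
position: [447.0, -83.7, 138.0]
ee_rot: [0.991, -0.135, -0.004, 0.001]
contact_force: [0.0, -0.6, -0.3]
gripper_width: 85.4
grasp_force: 0.0
clock: 3.05
position: [450.7, -84.3, 105.4]
ee_rot: [0.991, -0.135, 0.001, -0.0]
contact_force: [-0.1, -0.3, 0.9]
gripper_width: 85.6
grasp_force: 0.0
```

View pics/s1.png

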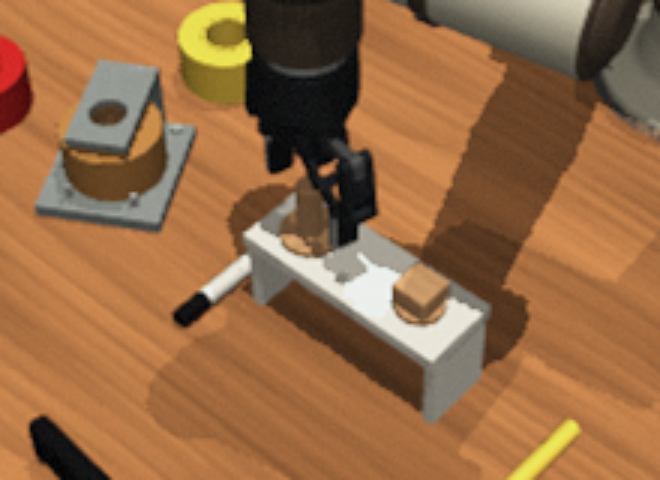

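The open fingers stand either side of the round grip, at crop (312,205), and the short spindle is clear at (420,295). I'll close the gripper and lift.

```bash
python3 -m jog '[[[0,0,0],[0,0,0],0],[[0,0,0],[0,0,0],0.5],[[0,0,0],[0,0,0],1],[[0,0,0],[0,0,0],1],[[0,0,0],[0,0,0],1],[[0,0,0],[0,0,0],1],[[0,0,0],[0,0,0],1],[[0,0,0],[0,0,0],1],[[0,0,0],[0,0,0],1],[[0,0,0],[0,0,0],1]]'
python3 -m jog '[[[0,0,0.1],[0,0,0],1],[[0,0,0.3],[0,0,0],1],[[0,0,0.5],[0,0,0],1],[[0,0,0.7],[0,0,0],1],[[0,0,0.9],[0,0,0],1],[[0,0,1],[0,0,0],1],[[0,0,1],[0,0,0],1],[[0,0,1],[0,0,0],1]]'
```

```text
clock: 4.1
position: [450.2, -84.6, 104.6]
ee_rot: [0.991, -0.136, 0.0, -0.0]
contact_force: [0.5, -0.3, 4.0]
gripper_width: 20.4
grasp_force: 58.6
clock: 4.9
position: [449.1, -84.6, 203.5]
ee_rot: [0.991, -0.136, -0.001, -0.0]
contact_force: [0.2, 0.5, -1.4]
gripper_width: 20.8
grasp_force: 58.6
```

```bash
python3 -m jog '[[[0,-0.3,0],[0,0,0],1],[[0,-0.7,0],[0,0,0],1],[[0,-1,0],[0,0,0],1]]' >/dev/null
python3 -m jog '[[[0.05,-0.4,0],[0,0,0],1],[[0.05,-0.8,0],[0,0,0],1],[[0.05,-1,0],[0,0,0],1]]' >/dev/null
python3 -m jog '[[[0,-0.29,0],[0,0,0],1],[[0,-0.29,0],[0,0,0],1],[[0,-0.29,0],[0,0,0],1],[[0,-0.29,0],[0,0,0],1],[[0,-0.29,0],[0,0,0],1]]'
python3 - <<'E'
from h import *
im=get_image("scene"); p=cloud(im); cv2.imwrite("pics/s2.png",cv2.resize(im["frame"][60:220,110:310],None,fx=3.5,fy=3.5)[...,::-1])
np.savez("s2.npz",p=p,f=im["frame"])
q=read_state()["position"]
near=np.hypot(p[...,0]-q[0],p[...,1]-q[1])<40
for a in range(112,200,8):
    m=near&(p[...,2]>=a)&(p[...,2]<a+8); s=p[m]
    if len(s)>3: print(a,len(s),((s.min(0)+s.max(0))/2).round(1),s.mean(0).round(1),np.ptp(s,axis=0).round(1))
E
```

```text
clock: 6.0
position: [454.8, -312.7, 204.1]
ee_rot: [0.991, -0.135, -0.0, -0.0]
contact_force: [0.2, -0.4, -0.5]
gripper_width: 20.7
grasp_force: 58.9
120 12 [ 457.1 -309.2  124.7] [ 458.  -308.8  124.5] [10.5  7.2  6.1]
128 12 [ 457.5 -310.2  131.9] [ 457.8 -308.1  131.6] [9.2 9.9 7.8]
136 17 [ 457.3 -309.4  140. ] [ 458.5 -308.7  139.8] [12.4  6.4  7.1]
144 11 [ 457.  -309.1  148. ] [ 458.6 -308.   148.2] [11.6 10.9  7.9]
152 14 [ 457.  -309.2  155.3] [ 458.4 -308.1  154.9] [12.6  9.9  4.7]
160 15 [ 457.1 -309.1  163.8] [ 458.2 -308.1  163.7] [10.   8.4  7. ]
168 5 [ 458.3 -307.2  169.5] [ 458.  -307.5  169.2] [6.  5.2 1.7]
184 93 [ 456.1 -312.   188. ] [ 460.8 -305.   190.4] [49.9 48.8  7.9]
192 94 [ 458.6 -311.2  196. ] [ 462.6 -306.8  194.1] [46.3 51.   7.9]
```

View pics/s2.png

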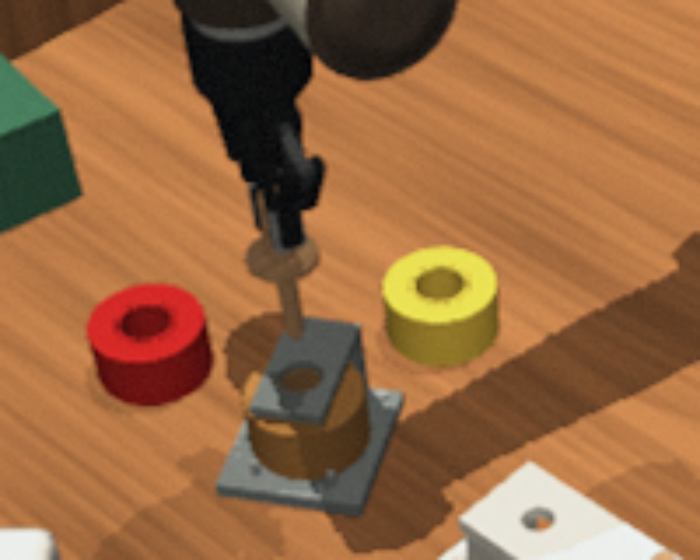

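The spindle hangs upright over the flange hole: stem tip at crop (295,330), hole at (300,378). The measured axis is within about 2 mm of the hole, so I'll lower it.

```bash
python3 -m jog '[[[0,0,-0.2],[0,0,0],1],[[0,0,-0.35],[0,0,0],1],[[0,0,-0.45],[0,0,0],1],[[0,0,-0.55],[0,0,0],1],[[0,0,-0.65],[0,0,0],1],[[0,0,-0.75],[0,0,0],1],[[0,0,-0.85],[0,0,0],1],[[0,0,-0.95],[0,0,0],1],[[0,0,-1],[0,0,0],1],[[0,0,-1],[0,0,0],1],[[0,0,-1],[0,0,0],1],[[0,0,-1],[0,0,0],1]]'
python3 -m jog '[[[0,0,-0.02],[0,0,0],1],[[0,0,-0.04],[0,0,0],1],[[0,0,-0.06],[0,0,0],1],[[0,0,-0.07],[0,0,0],1],[[0,0,-0.07],[0,0,0],1],[[0,0,-0.07],[0,0,0],1]]'
python3 - <<'E'
from h import *
im=get_image("scene"); cv2.imwrite("pics/s3.png",cv2.resize(im["frame"][100:220,140:270],None,fx=4.5,fy=4.5)[...,::-1])
E
```

```text
clock: 7.25
position: [455.3, -313.8, 104.8]
ee_rot: [0.991, -0.136, 0.001, 0.0]
contact_force: [-0.1, -0.2, -0.5]
gripper_width: 20.7
grasp_force: 58.9
clock: 7.85
position: [454.9, -313.6, 97.3]
ee_rot: [0.991, -0.136, -0.0, 0.0]
contact_force: [0.2, -1.2, -1.4]
gripper_width: 20.7
grasp_force: 58.9
```

View pics/s3.png

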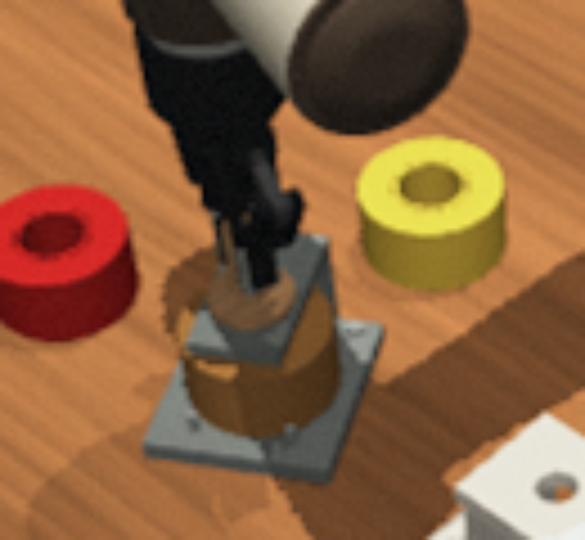

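The stem has gone in freely, and the collar at crop (250,300) sits just above the flange. I'll lower the last couple of millimetres, open, and retreat.

```bash
python3 -m jog '[[[0,0,-0.01],[0,0,0],1],[[0,0,-0.015],[0,0,0],1],[[0,0,-0.015],[0,0,0],1],[[0,0,-0.015],[0,0,0],1]]'
python3 -m jog '[[[0,0,0],[0,0,0],0.4],[[0,0,0],[0,0,0],0.2],[[0,0,0],[0,0,0],0],[[0,0,0],[0,0,0],-0.5],[[0,0,0],[0,0,0],-1],[[0,0,0],[0,0,0],-1],[[0,0,0],[0,0,0],-1],[[0,0,0],[0,0,0],-1],[[0,0,0],[0,0,0],-1],[[0,0,0],[0,0,0],-1]]'
python3 -m jog '[[[0,0,0.2],[0,0,0],-1],[[0,0,0.5],[0,0,0],-1],[[0,0,0.8],[0,0,0],-1],[[0,0,1],[0,0,0],-1],[[0,0,1],[0,0,0],-1]]'
python3 -m jog '[[[0,1,0.8],[0,0,0],-1],[[0,1,0.8],[0,0,0],-1],[[0,1,0.8],[0,0,0],-1],[[0,1,0.8],[0,0,0],-1],[[0,1,0.8],[0,0,0],-1]]'
python3 - <<'E'
from h import *
im=get_image("scene"); p=cloud(im); cv2.imwrite("pics/s4.png",cv2.resize(im["frame"][100:280,140:350],None,fx=3.3,fy=3.3)[...,::-1])
n=np.hypot(p[...,0]-455,p[...,1]+313)<14
s=p[n&(p[...,2]>95)&(p[...,2]<145)]; print(s.max(0),((s.min(0)+s.max(0))/2))
E
```

```text
clock: 8.3
position: [454.8, -313.6, 95.8]
ee_rot: [0.991, -0.136, -0.0, -0.0]
contact_force: [-0.4, -1.2, -1.2]
gripper_width: 20.5
grasp_force: 58.9
clock: 9.3
position: [454.8, -313.6, 95.8]
ee_rot: [0.991, -0.136, -0.0, -0.0]
contact_force: [0.1, -0.5, -0.4]
gripper_width: 85.3
grasp_force: 0.0
clock: 9.8
position: [456.6, -314.5, 199.3]
ee_rot: [0.991, -0.136, 0.004, 0.001]
contact_force: [0.8, -0.0, 0.9]
gripper_width: 85.2
grasp_force: 0.0
clock: 10.3
position: [454.5, -213.2, 274.9]
ee_rot: [0.991, -0.136, -0.001, -0.0]
contact_force: [0.2, 0.6, 0.3]
gripper_width: 85.2
grasp_force: 0.0
[ 467.94451875 -299.46051825  138.15697868] [ 456.96050231 -311.32252227  116.75594337]
```

View pics/s4.png

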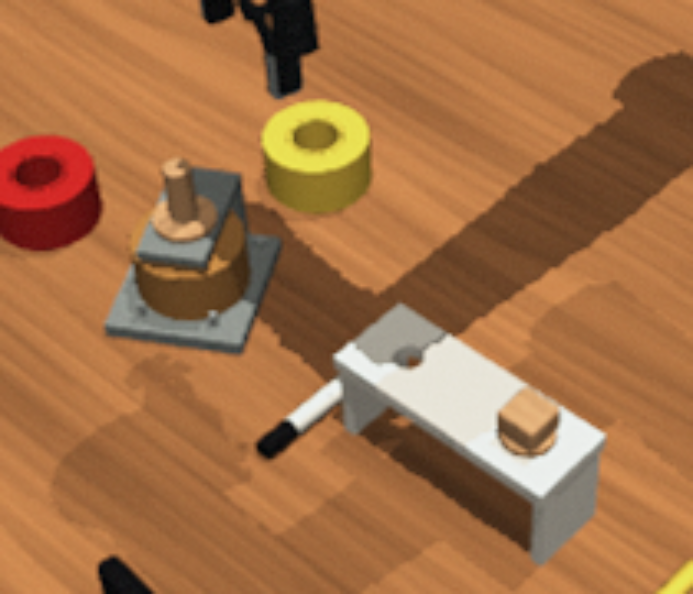

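The spindle stands upright with its collar flat on the flange, at crop (185,215). The short spindle is still in the rack at (528,420), and the gripper is clear.

```bash
python3 -c "from bench import *; print(job_done())"
```

```text
the job is handed in; nothing more can be done
None
```

I put the long spindle down through the holder's flange and the tan roll's core, with its collar resting on the flange, and let go. The short spindle is still in the rack, and I handed the job in at about 10 s of the 48 s allowed; no verdict came back.

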